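Aim the inspection mirror at the red-banded bottle

TASK

Wake the bottle inspection station by pushing its green sprung plunger all the way down to its stop and letting it come up again. Then swing the sprung mirror by its orange handle until it faces squarely at the bottle with the red band, so that the band shows in the middle of the mirror to the camera beneath it. Finish while still holding the handle in the gripper at that angle, steady (the mirror springs back if let go), and leave the three bottles standing where they are.

Things in the scene. Friction and masses are not known exactly. Their poses are not given: they have to be found in the camera images.
- plunger_top (a point): centre of the top of the green mushroom plunger (40 mm across, cap 12 mm thick), 66 mm above the table when up. The fixed grey box under it is 85 x 85 mm and 30 mm high, its steel collar 34 mm across and 40 mm high. It stands nearer the robot than the station, to the left or right.
- plunger (a joint): travel of the plunger, m: 0 up, 0.012 fully down against its stop (the cap's top then 54 mm above the table). A spring pushes it up with 2 N at the top and 6.5 N at the bottom.
- mirror: mirror head, turning on the station. Origin on the table on the swivel axis, under mirror's middle (90 mm up). z is up; x is the level direction in which the camera sees by way of the mirror (60 mm wide, black back with a white centre line, at 45 degrees over the camera, face to +x and down). The handle is at -x. All within 121 mm of the axis; mirror's top edge 120 mm up.
- mirror_handle (a point): grip point of the orange upright round post (20 mm across) that turns the mirror: on the post's axis, 105 mm up, 110 mm from the swivel axis at -x of the mirror. The post's top is 126 mm up; it is free down to a bar (14 mm wide, top 48 mm up) that joins it to the head. The mirror's back is about 70 mm away. The post is round, so the gripper need not turn with it.
- red_bottle_band (a point): the target: middle of the red band (26 mm high) on the axis of a clear bottle 50 mm across, 152 mm tall with a cream cap; 85 mm above the table. It stands about 150 to 195 mm from the swivel axis on the far side from the robot, in one of three places in a fan.
- blue_bottle_band (a point): same bottle with a blue band, the same point: not the target, leave standing
- yellow_bottle_band (a point): same bottle with a yellow band, the same point: not the target, leave standing
- station: fixed grey station base, 130 x 130 x 22 mm, origin on the table under its centre, on the upright swivel axis. A camera in it looks straight up at the mirror. A spring returns the mirror head clockwise (seen from above) to its stop, where it starts; it can be turned 2.7 rad counter-clockwise from there. The spring takes about 1 to 3 N at the handle.
Not all that is in view belongs to the job. What is shaped like the station but blue or yellow is not meant.

How it is judged:
On the way, in this order (a step that is already met when the one before it is completed fails the run):
1. the plunger is pushed fully down by the robot (value of joint plunger above 0.0108 m), for 0.1 s.
2. the plunger is up again and the mirror, held by its handle in the fingers, faces the red band (value of joint plunger below 0.003 m and y of red_bottle_band in the frame of mirror between -0.012 and 0.012 m and x of red_bottle_band in the frame of mirror above 0.1 m and contact force between the fingers and mirror above 0.5 N), for 0.5 s.
At the end, for the whole second after the job is handed in: Fingers hold the mirror's handle (over 0.5 N, grasp point within 45 mm of the grip point); mirror still (under 0.15 rad/s), its viewing direction passing within 12 mm of the red bottle's axis; plunger up (within 3 mm); the three bottles upright (within 0.1 rad) (all of step 2 and distance between the grasp point and mirror_handle below 0.045 m and angular speed of mirror below 0.15 rad/s and angle between each of red_bottle_band, blue_bottle_band, yellow_bottle_band's own z axis and vertical below 0.1 rad); the arm keeps its last pose, push and grip.
It fails at once if a bottle is pushed more than 15 mm from its place (distance of any of red_bottle_band, blue_bottle_band, yellow_bottle_band from where it was at the start of the episode above 0.015 m).
It also fails if it takes over 51 s, if anything falls off the work surface, if the arm or the gripper's body presses on something with over 40 N, if the wrist force passes 120 N, or if a joint passes its speed limit or range.

ROBOT

A 7-joint arm with a two-finger parallel gripper is mounted at the origin on the work surface. World frame = base frame: x ahead of the robot, y to its left, z up, the work surface at z = 0. Lengths are in m, angles in rad, forces in N, time in s.
With the tool pointing down it reaches from about 0.35 to 0.9 m from the base axis. Payload 8.1 kg.
Tool frame: the origin (TCP) lies where the fingers leave the gripper's body, on its centre line; the fingertips stand 73 mm ahead of it and the grasp point (between the pads) lies 54 mm ahead of it (ctrl.finger_overhang is the distance from the TCP to the fingertips, in m); z points along the fingers, y is the direction in which the jaws open and shut (so a half turn about z gives the same grasp; the last joint's range is limited). The gripper opens to 85 mm and grips with 20 to 120 N. Pads are 22 mm wide; open, the fingers measure 114 mm over their backs; the gripper's body (76 mm by 85 mm) begins 54 mm behind the grasp point. The pads swing forward as they close: fully open they stand 13 mm farther back than shut.
Start: joints at [1.043, 0.434, 0.025, 1.573, -0.012, 1.134, -0.075], TCP at [0.258, -0.569, 0.304] pointing down, gripper open.
Joint ranges: [-2.62, 2.62], [-0.44, 2.09], [-1.27, 1.32], [0.08, 2.57], [-1.32, 4.46], [0.12, 2], [-2.74, 2.74]. Speed limits (rad/s): [2.22, 2.22, 3.01, 3.01, 3.14, 3.14, 3.14].

INTERFACE

Orientations are given as a 3x3 rotation matrix whose columns are the frame's x, y, z axes.
In Python, from station import ctrl gives the robot as it stands.
- The arm moves only by the tool move_arm, never from a script. Its argument "commands" is text: rows parted by semicolons, each of 6 numbers parted by spaces: the shift along the tool's x, y, z in mm, then the turn, a rotation vector about the tool's x, y, z in rad. In form: x y z ax ay az; .... A call has 1 to 12 rows; each row is the pose to reach, as a shift and turn from the pose measured when the call began, along the tool's axes at that moment; what a row does not reach only later rows make up. A row lasts 1/10 s, in which the tool goes at most 50 mm and 8.59 degrees, less where a joint would pass 70% of its speed; a pose out of reach is approached as far as the arm can. A call with a gripper value outside its range is refused whole. "hand" is the closure in counts, from 0 (fully open) to 255 (shut), set as the call begins (left out, the last holds). The fingers move at their own pace and stop on an object; "newtons" is the grip in N (left out, the last holds). Time passes only in rows, so rows that repeat a pose let the fingers close. It gives the time, the measured TCP pose, the force and the opening at its end, in the units of the state.
- ctrl.sense(): the state, without advancing time (a new reading comes with each control period).
- ctrl.capture(name): name is "scene" or "top"; returns a dict with "frame" (420x560x3 uint8, red, green, blue), "z_map" (420x560 float32, m along the optical axis (not along the pixel's ray), 0 where there is no reading), "fx", "fy", "cx", "cy" (pixels), "extrinsics" (4x4, takes a point from world to camera coordinates). Camera axes: x right, y up, looking along -z (the intrinsics and any distortion apply to the point x, -y, -z); pixel columns grow to the right and rows downward; lengths in m; the calibration is good to about 2 mm. A picture is of the moment at which its call begins.
- ctrl.job_done(): hands the job in, once; it reports no verdict.
The state is a dict: "time": time; "qpos": joint angles; "qd": joint speeds; "joint_torque": joint torques, N m; "eef_pos": TCP position; "ee_rot": TCP orientation; "force": force on the tool from outside, world axes, zero at the start; "wrist_torque": the same for the moment, N m; "gripper_width": opening from 0.0 (shut) to 1.0 (fully open).
Only numpy, scipy, OpenCV 4.12 (cv2) and the standard library are available. Lean on these libraries where they do the work, as an engineer would, in place of code of your own. Each camera call takes 0.05 s, during which the arm holds its last target.

## Working session

There is one attempt and no reset: what is moved stays moved. The work goes in short steps, Python scripts to look and compute and a tool call to move; the robot and the scene stay as the last step left them, time stands still between calls to the robot, and variables do not carry over. Pictures are saved under pics/ and viewed, and the job is handed in when it is done.

Besides the shell and the picture viewer there is one more tool, called after "Call:" as name(argument=value, ...) on one line, values as JSON. move_arm: Moves the arm, as the interface text tells. Its arguments: {"type":"object","properties":{"commands":{"type":"string"},"hand":{"type":"number"},"newtons":{"type":"number"}},"required":["commands"]}

```bash
mkdir -p pics; ls; python3 - <<'E'
from station import ctrl
import cv2, pickle
s=ctrl.sense(); print(s)
for n in("scene","top"):
    c=ctrl.capture(n); pickle.dump(c,open(f"{n}0.pkl","wb"))
    cv2.imwrite(f"pics/{n}0.png",c["frame"][:,:,::-1]); print(n,c["fx"],c["fy"],c["cx"],c["cy"],c["extrinsics"],[k for k in c])
E
```

```text
pics
{'time': 0.0, 'qpos': array([ 1.04340247,  0.43522506,  0.02498799,  1.57411105, -0.01160803,
        1.1340052 , -0.07508763]), 'qd': array([ 2.49102684e-04, -9.06238144e-04,  8.45539907e-04, -7.43010971e-04,
       -2.15390162e-04, -1.86456448e-03, -8.37935996e-05]), 'joint_torque': array([-3.07123109e-04, -6.70471859e+01,  1.02481708e+00, -3.16215491e+01,
        1.54145993e-02,  1.23119357e-02, -6.40439339e-05]), 'eef_pos': array([ 0.25736979, -0.56911011,  0.30311937]), 'ee_rot': array([[ 9.11154400e-01,  4.12064360e-01, -7.89567303e-04],
       [ 4.12065091e-01, -9.11153342e-01,  1.39560098e-03],
       [-1.44339464e-04, -1.59696109e-03, -9.99998714e-01]]), 'force': array([0.77503637, 0.10410518, 0.0482157 ]), 'wrist_torque': array([ 0.00319876, -0.03705905,  0.00455627]), 'gripper_width': 1.0014862436936984}
scene 510.6712452630553 510.6712452630553 270.22819044814497 209.1599003535003 [[-3.15879423e-01  9.48799337e-01 -9.08547485e-05  1.76042370e-01]
 [-6.08030534e-01 -2.02355312e-01  7.67692124e-01  2.49861158e-01]
 [ 7.28367393e-01  2.42553388e-01  6.40818847e-01 -1.78608704e+00]
 [ 0.00000000e+00  0.00000000e+00  0.00000000e+00  1.00000000e+00]] ['frame', 'z_map', 'fx', 'fy', 'cx', 'cy', 'extrinsics']
top 429.40358048909746 429.40358048909746 276.16823573212827 200.78792877301996 [[ 0.02848094 -0.99947362  0.01553448 -0.02734001]
 [ 0.98707885  0.03057247  0.15729165 -0.53889276]
 [-0.15768379  0.01085394  0.98743001 -1.01424538]
 [ 0.          0.          0.          1.        ]] ['frame', 'z_map', 'fx', 'fy', 'cx', 'cy', 'extrinsics']
```

View pics/scene0.png

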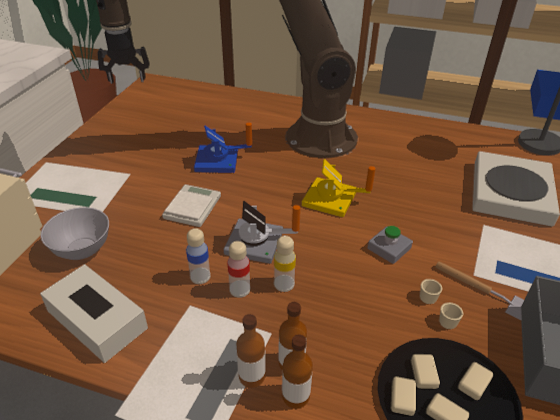

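View pics/top0.png

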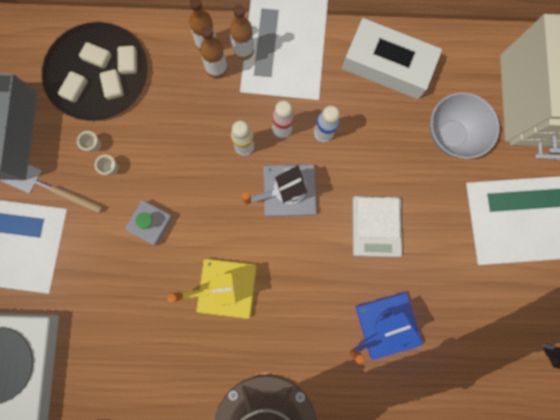

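The scene picture shows the grey station at about (255,240), its orange post at (296,218), the plunger at (392,233) and the red-banded bottle at (239,268). In the top view these are at (290,190), (246,198), (145,220) and (283,118). Next I'll measure them.

```bash
cat > h.py <<'E'
import numpy as np, cv2, pickle
def ray(c,u,v):
    E=c["extrinsics"];R=E[:3,:3];o=-R.T@E[:3,3]
    d=R.T@np.array([(u-c["cx"])/c["fx"],-(v-c["cy"])/c["fy"],-1.]);return o,d
def plane(c,u,v,z):
    o,d=ray(c,u,v);return o+d*(z-o[2])/d[2]
def cloud(c):
    h,w=c["z_map"].shape;v,u=np.mgrid[:h,:w];z=c["z_map"]
    p=np.stack([(u-c["cx"])/c["fx"]*z,-(v-c["cy"])/c["fy"]*z,-z],-1)
    E=c["extrinsics"];return (p-E[:3,3])@E[:3,:3]
def proj(c,p):
    q=c["extrinsics"][:3,:3]@p+c["extrinsics"][:3,3]
    return c["cx"]+c["fx"]*q[0]/-q[2], c["cy"]-c["fy"]*q[1]/-q[2]
def tri(a,b):
    A=np.zeros((3,3));B=np.zeros(3);r=[]
    for c,u,v in(a,b):
        o,d=ray(c,u,v);d=d/np.linalg.norm(d);M=np.eye(3)-np.outer(d,d);A+=M;B+=M@o;r.append((M,o))
    x=np.linalg.solve(A,B);return x,[np.linalg.norm(M@(x-o))for M,o in r]
E
python3 - <<'E'
from h import *
S=pickle.load(open("scene0.pkl","rb"));T=pickle.load(open("top0.pkl","rb"))
R=dict(red=[(0,8),(172,180)],blue=[(105,125)],yellow=[(22,33)],green=[(50,80)],orange=[(5,14)])
roi=dict(scene=dict(red=(220,250,255,300),blue=(180,240,215,290),yellow=(268,245,305,300),green=(370,220,412,250),orange=(285,200,305,235)),
 top=dict(red=(265,95,298,140),blue=(310,100,345,145),yellow=(228,115,258,160),green=(125,200,165,240),orange=(235,185,256,210)))
for n,c in(("scene",S),("top",T)):
    hsv=cv2.cvtColor(c["frame"],cv2.COLOR_RGB2HSV);P=cloud(c)
    for k,(x0,y0,x1,y1) in roi[n].items():
        m=np.zeros(hsv.shape[:2],np.uint8);s=hsv[y0:y1,x0:x1]
        mm=sum(((s[...,0]>=a)&(s[...,0]<=b)) for a,b in R[k])>0
        if k=="orange": mm&=(s[...,1]>200)&(s[...,2]>150)
        else: mm&=(s[...,1]>130)&(s[...,2]>60)
        m[y0:y1,x0:x1]=mm
        nl,l,st,ce=cv2.connectedComponentsWithStats(m)
        if nl<2: print(n,k,"none");continue
        i=1+st[1:,4].argmax();q=P[l==i]
        z={"green":.066,"orange":.11}.get(k,.085)
        print(n,k,st[i],ce[i].round(1),"cloudmean",np.median(q,0).round(3),"zmax",q[:,2].max().round(3),"plane",plane(c,*ce[i],z).round(3))
for n,c,b in(("scene",S,(170,190,430,300)),("top",T,(225,95,345,220))):
    x0,y0,x1,y1=b;f=c["frame"][y0:y1,x0:x1,::-1]
    k=min(800/f.shape[1],600/f.shape[0]);cv2.imwrite(f"pics/{n}0z.png",cv2.resize(f,None,fx=k,fy=k,interpolation=cv2.INTER_CUBIC));print(n,k)
E
```

```text
scene red [227 260  23  18 190] [238.4 270.9] cloudmean [ 0.762 -0.008  0.087] zmax 0.101 plane [ 0.757 -0.011  0.085]
scene blue [187 252  21  12 140] [197.7 258.1] cloudmean [ 0.754 -0.115  0.087] zmax 0.953 plane [ 0.749 -0.118  0.085]
scene yellow [275 258  21  13 143] [284.6 265.7] cloudmean [0.712 0.088 0.088] zmax 0.1 plane [0.708 0.086 0.085]
scene green [385 226  15  12 129] [392.4 231.4] cloudmean [0.486 0.308 0.066] zmax 0.07 plane [0.486 0.308 0.066]
scene orange [293 205   7   5  23] [296.4 207.2] cloudmean [0.54  0.066 0.126] zmax 0.953 plane [0.522 0.059 0.11 ]
top red [273 121  20   7  30] [283.1 125.1] cloudmean [ 0.717 -0.022  0.087] zmax 0.096 plane [ 0.72  -0.022  0.085]
top blue [320 128   6   4   7] [322.6 130. ] cloudmean [ 0.709 -0.119  0.085] zmax 1.087 plane [ 0.71  -0.119  0.085]
top yellow [238 142  13   5  21] [244.1 144.8] cloudmean [0.665 0.07  0.088] zmax 0.096 plane [0.667 0.07  0.085]
top green none
top orange none
scene 3.076923076923077
top 4.8
```

View pics/scene0z.png

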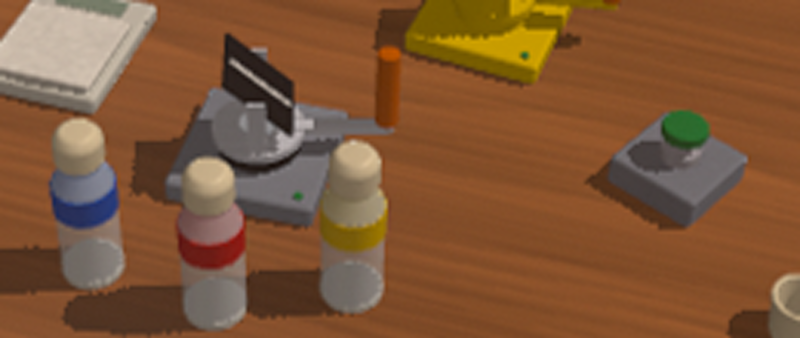

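View pics/top0z.png

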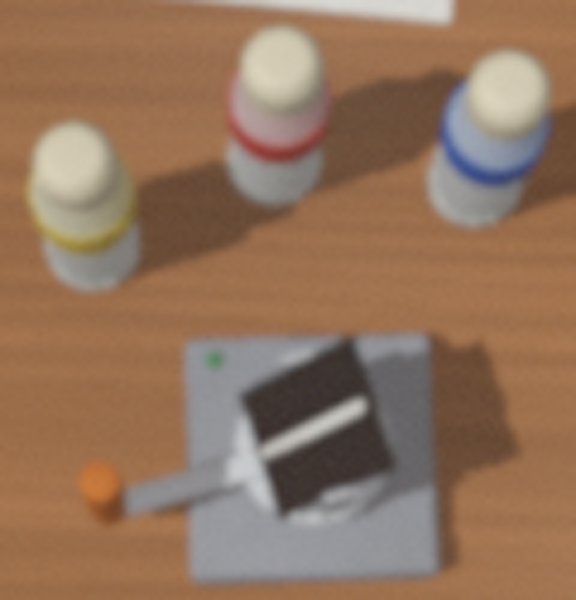

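```bash
python3 - <<'E'
from h import *
from scipy.optimize import least_squares
S=pickle.load(open("scene0.pkl","rb"));T=pickle.load(open("top0.pkl","rb"))
PS,PT=cloud(S),cloud(T)
A=np.concatenate([PS.reshape(-1,3),PT.reshape(-1,3)]);src=np.repeat([0,1],PS.shape[0]*PS.shape[1])
def near(x,y,r,z0,z1,s=None):
    k=(np.hypot(A[:,0]-x,A[:,1]-y)<r)&(A[:,2]>z0)&(A[:,2]<z1)
    if s is not None:k&=src==s
    return A[k]
for n,x,y in(("red",.742,-.013),("blue",.733,-.12),("yellow",.69,.08)):
    for s in(0,1):
        q=near(x,y,.04,.138,.156,s);print(n,s,"cap n",len(q),(q[:,:2].min(0)+q[:,:2].max(0))/2, q[:,2].max() if len(q) else 0)
        q=near(x,y,.045,.06,.105,s)
        if len(q)>10:
            f=least_squares(lambda p:np.hypot(q[:,0]-p[0],q[:,1]-p[1])-.025,[x,y],loss="soft_l1",f_scale=.002);print("   circle",f.x.round(4),len(q),np.abs(f.fun).mean())
for s in(0,1):
    for nm,x,y,z0,z1 in(("post",.54,.066,.12,.135),("plunger",.487,.308,.058,.075)):
        q=near(x,y,.03,z0,z1,s);print(nm,s,len(q),(q[:,:2].min(0)+q[:,:2].max(0))/2 if len(q) else"",np.median(q,0) if len(q) else "")
    q=near(.56,-.03,.11,.017,.027,s);r=cv2.minAreaRect((q[:,:2]*1000).astype(np.float32));print("base",s,len(q),r)
print("post tri",tri((S,296.1,206.9),(T,245.8,195)))
cs=[plane(T,225+a/4.8,95+b/4.8,.022) for a,b in((187,343),(430,335),(440,572),(192,580))]
print(np.array(cs).round(4),np.mean(cs,0))
hs=cv2.cvtColor(T["frame"],cv2.COLOR_RGB2HSV)[205:240,128:165];m=((hs[...,0]>40)&(hs[...,0]<90)&(hs[...,1]>90)).astype(np.uint8)
nl,l,st,ce=cv2.connectedComponentsWithStats(m);i=1+st[1:,4].argmax();c=ce[i]+[128,205];print(st[i],c,plane(T,*c,.062),tri((S,392.4,231.4),(T,*c)))
E
```

```text
red 0 cap n 197 [ 0.74329717 -0.01576817] 0.15481700589072966
   circle [ 0.7415 -0.0177] 325 0.0013467542311646876
red 1 cap n 228 [ 0.73982652 -0.02213348] 0.1559079622803811
   circle [ 0.7409 -0.0218] 166 0.0010282174404139996
blue 0 cap n 189 [ 0.73673368 -0.12460281] 0.1553641493851379
   circle [ 0.7326 -0.1272] 312 0.0013323789404361731
blue 1 cap n 228 [ 0.73224777 -0.13048526] 0.15578412619934814
   circle [ 0.7321 -0.1315] 171 0.0009550227597747828
yellow 0 cap n 197 [0.69376699 0.08135405] 0.15484442240465088
   circle [0.6899 0.0799] 320 0.001394724825917299
yellow 1 cap n 235 [0.68849978 0.07599947] 0.15577822959482146
   circle [0.6895 0.0757] 156 0.001036680280760502
post 0 39 [0.54047799 0.06440829] [0.54230542 0.06537163 0.12476646]
plunger 0 152 [0.48393987 0.30780095] [0.48627005 0.30817186 0.06549671]
base 0 781 ((575.584716796875, -39.299583435058594), (133.13648986816406, 130.48216247558594), 2.9744699001312256)
post 1 60 [0.53787495 0.05868662] [0.53722059 0.05857932 0.12603585]
plunger 1 226 [0.48016095 0.30261941] [0.47977941 0.30197087 0.06610498]
base 1 1567 ((573.9142456054688, -45.10364532470703), (130.36192321777344, 130.05877685546875), 3.510509490966797)
post tri (array([0.537257  , 0.06079927, 0.1236333 ]), [np.float64(0.001890357318295651), np.float64(0.0018903573182956035)])
[[ 0.6302  0.022   0.022 ]
 [ 0.6387 -0.1068  0.022 ]
 [ 0.5121 -0.1138  0.022 ]
 [ 0.5039  0.0152  0.022 ]] [ 0.57121029 -0.04583583  0.022     ]
[  9   9  15  14 167] [143.68263473 220.4491018 ] [0.47910011 0.30376014 0.062     ] (array([0.47905348, 0.30625827, 0.05922556]), [np.float64(0.0016513601912521575), np.float64(0.001651360191252149)])
```

Call:
move_arm(commands="565 -703 0 0 0 -1.3; 565 -703 0 0 0 -1.3; 565 -703 0 0 0 -1.3; 565 -703 0 0 0 -1.3; 565 -703 0 0 0 -1.3; 565 -703 0 0 0 -1.3; 565 -703 0 0 0 -1.3; 565 -703 0 0 0 -1.3; 565 -703 0 0 0 -1.3; 565 -703 0 0 0 -1.3; 565 -703 0 0 0 -1.3; 565 -703 0 0 0 -1.3", hand=255, newtons=40)

```text
time: 1.3
eef_pos: [0.407, 0.0134, 0.3042]
ee_rot: [[-0.153, 0.988, -0.0], [0.988, 0.153, 0.001], [0.001, -0.0, -1.0]]
force: [0.8, -1.8, 0.8]
gripper_width: 0.002
```

Call:
move_arm(commands="277 119 50 0 0 0; 277 119 80 0 0 0; 277 119 104 0 0 0; 277 119 104 0 0 0; 277 119 104 0 0 0; 277 119 104 0 0 0; 277 119 104 0 0 0; 277 119 104 0 0 0; 277 119 104 0 0 0; 277 119 104 0 0 0")

```text
time: 2.3
eef_pos: [0.4824, 0.3042, 0.2005]
ee_rot: [[-0.152, 0.988, -0.0], [0.988, 0.152, -0.0], [-0.0, -0.0, -1.0]]
force: [0.7, 0.4, 0.6]
gripper_width: -0.002
```

```bash
python3 - <<'E'
from station import ctrl
import cv2, pickle,numpy as np
s=ctrl.sense(); print(s["eef_pos"],s["force"],s["time"])
for n,b in(("scene",(330,130,450,260)),("top",(85,160,205,280))):
    c=ctrl.capture(n); pickle.dump(c,open(f"{n}1.pkl","wb"))
    x0,y0,x1,y1=b;cv2.imwrite(f"pics/{n}1z.png",cv2.resize(c["frame"][y0:y1,x0:x1,::-1],None,fx=4,fy=4,interpolation=cv2.INTER_CUBIC))
a=cv2.imread("pics/scene1z.png");b=cv2.imread("pics/top1z.png");h=min(len(a),len(b));cv2.imwrite("pics/p1.png",cv2.resize(np.hstack([a[:h,:],b[:h]]),None,fx=.8,fy=.8))
E
```

```text
[0.4824237  0.30416538 0.20051361] [0.72911804 0.44862953 0.58608504] 2.3
```

View pics/p1.png

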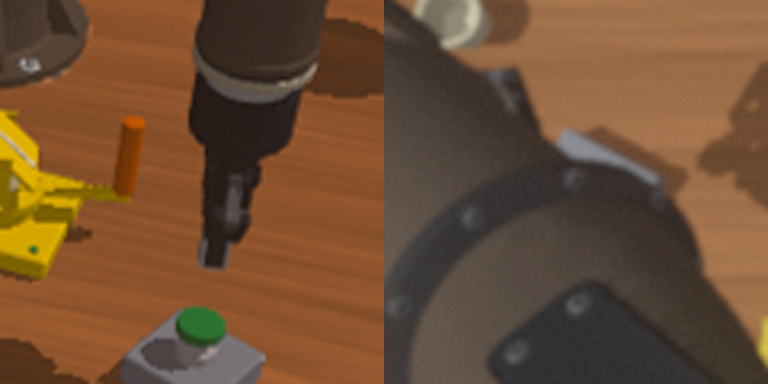

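The closed fingertips, at zoom pixel (214,258), hang over the green cap at (201,320), so I'll press down.

Call:
move_arm(commands="0 0 40 0 0 0; 0 0 58 0 0 0; 0 0 66 0 0 0; 0 0 70 0 0 0; 0 0 73 0 0 0; 0 0 73 0 0 0; 0 0 73 0 0 0")

```text
time: 3.1
eef_pos: [0.483, 0.3039, 0.1288]
ee_rot: [[-0.151, 0.989, 0.002], [0.989, 0.151, 0.0], [-0.0, 0.002, -1.0]]
force: [-0.5, -3.8, 5.0]
gripper_width: -0.0
```

Call:
move_arm(commands="0 0 2 0 0 0; 0 0 3 0 0 0; 0 0 4 0 0 0; 0 0 4 0 0 0; 0 0 4 0 0 0")

```text
time: 3.6
eef_pos: [0.4832, 0.3042, 0.1267]
ee_rot: [[-0.151, 0.989, 0.003], [0.989, 0.151, 0.001], [0.0, 0.003, -1.0]]
force: [-4.2, -4.9, 13.8]
gripper_width: 0.002
```

Call:
move_arm(commands="0 0 2 0 0 0; 0 0 4 0 0 0; 0 0 4 0 0 0; 0 0 4 0 0 0")

```text
time: 4.0
eef_pos: [0.4832, 0.3043, 0.1263]
ee_rot: [[-0.151, 0.989, 0.006], [0.989, 0.151, -0.0], [-0.001, 0.005, -1.0]]
force: [-10.3, -11.7, 38.4]
gripper_width: -0.001
```

```bash
python3 - <<'E'
from station import ctrl
import cv2
s=ctrl.sense(); print(s["eef_pos"],s["force"],s["time"])
c=ctrl.capture("scene");cv2.imwrite("pics/p2.png",cv2.resize(c["frame"][180:270,340:440,::-1],None,fx=6,fy=6,interpolation=cv2.INTER_CUBIC))
E
```

```text
[0.48316633 0.30430025 0.12625848] [-10.29422468 -11.68482113  38.35978264] 4.0
```

View pics/p2.png

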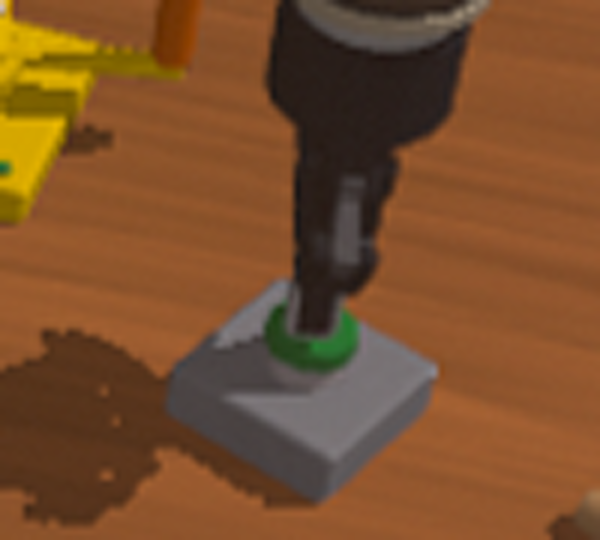

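The cap is down at about (312,340), with 38 N on it and no further travel, so it's on its stop. Next I'll retract, open the gripper and go above the orange post.

Call:
move_arm(commands="0 0 -30 0 0 0; 0 0 -75 0 0 0; -50 4 -114 0 0 0; -100 8 -114 0 0 0; -150 12 -114 0 0 0; -200 15 -114 0 0 0; -248 19 -114 0 0 0; -248 19 -114 0 0 0; -248 19 -114 0 0 0; -248 19 -114 0 0 0", hand=0)

```text
time: 5.05
eef_pos: [0.5387, 0.0637, 0.2413]
ee_rot: [[-0.152, 0.988, 0.007], [0.988, 0.152, 0.001], [0.0, 0.007, -1.0]]
force: [0.5, 0.3, -0.3]
gripper_width: 1.0
```

```bash
python3 - <<'E'
from station import ctrl
from h import *
s=ctrl.sense(); print(s["eef_pos"],s["ee_rot"].round(4),s["force"],s["gripper_width"])
c=ctrl.capture("scene");cv2.imwrite("pics/p3.png",cv2.resize(c["frame"][120:300,180:420,::-1],None,fx=3.3,fy=3.3,interpolation=cv2.INTER_CUBIC))
P=cloud(c);k=(np.hypot(P[...,0]-.482,P[...,1]-.306)<.015)&(P[...,2]>.04);print("cap z",np.median(P[k][:,2]))
tip=s["eef_pos"]+.073*s["ee_rot"][:,2];print(proj(c,tip),proj(c,np.array([.539,.062,.126])))
E
```

```text
[0.53867889 0.06369535 0.24127814] [[-1.519e-01  9.884e-01  6.800e-03]
 [ 9.884e-01  1.519e-01  1.300e-03]
 [ 2.000e-04  6.900e-03 -1.000e+00]] [ 0.51045649  0.32979812 -0.34136397] 1.0002240079981553
cap z 0.06528566801537328
(np.float64(296.860689511846), np.float64(193.75778530026602)) (np.float64(295.6483002772645), np.float64(206.67450405482396))
```

View pics/p3.png

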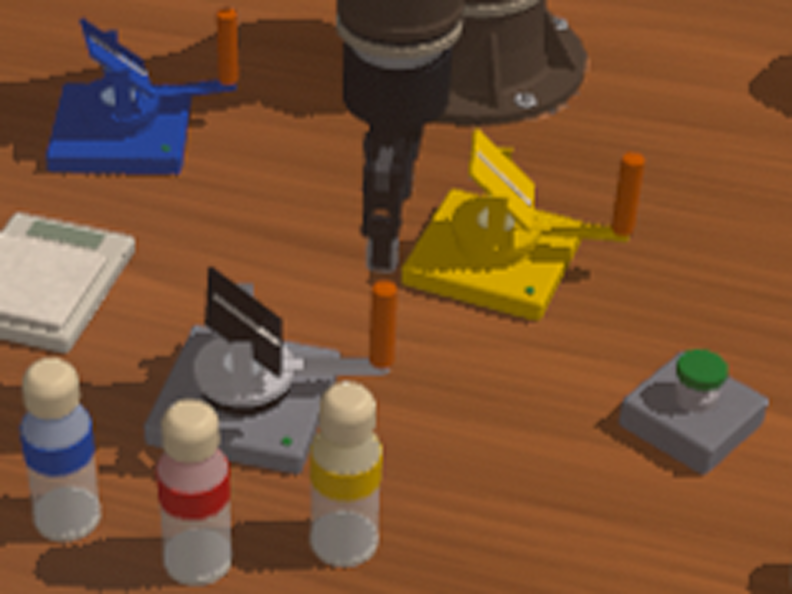

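The open gripper is right over the grey station's post: fingers at zoom (384,265), post top at (384,288). The green cap is up again at z = 65 mm. I'll descend and close.

Call:
move_arm(commands="-1 0 40 0 0 0; -1 0 70 0 0 0; -1 0 85 0 0 0; -1 0 85 0 0 0; -1 0 85 0 0 0", hand=0)

```text
time: 5.6
eef_pos: [0.5395, 0.0647, 0.1571]
ee_rot: [[-0.155, 0.988, 0.007], [0.988, 0.155, 0.002], [0.001, 0.007, -1.0]]
force: [0.6, 0.0, 0.8]
gripper_width: 1.0
```

Call:
move_arm(commands="0 0 0 0 0 0; 0 0 0 0 0 0; 0 0 0 0 0 0; 0 0 0 0 0 0; 0 0 0 0 0 0; 0 0 0 0 0 0; 0 0 0 0 0 0; 0 0 0 0 0 0", hand=255, newtons=40)

```text
time: 6.4
eef_pos: [0.5384, 0.0645, 0.1574]
ee_rot: [[-0.155, 0.988, 0.005], [0.988, 0.155, 0.001], [0.0, 0.005, -1.0]]
force: [-5.5, 0.3, 10.3]
gripper_width: 0.227
```

```bash
python3 - <<'E'
import numpy as np
from station import ctrl
R=ctrl.sense()["ee_rot"]
a0=1.90
for i,a in enumerate(np.linspace(a0,np.pi+.138,21)[1:]):
    d=.11*np.array([np.cos(a)-np.cos(a0),np.sin(a)-np.sin(a0),0]);print(i,round(a,3),d.round(4),(R.T@d*1000).round(1))
E
```

```text
0 1.969 [-0.0071 -0.0027  0.    ] [-1.6 -7.4 -0. ]
1 2.038 [-0.014  -0.0059  0.    ] [ -3.6 -14.7  -0.1]
2 2.107 [-0.0206 -0.0095  0.    ] [ -6.2 -21.9  -0.1]
3 2.176 [-0.027  -0.0136  0.    ] [ -9.3 -28.8  -0.2]
4 2.245 [-0.0331 -0.0182  0.    ] [-12.8 -35.5  -0.2]
5 2.314 [-0.0389 -0.0231  0.    ] [-16.8 -42.   -0.2]
6 2.383 [-0.0443 -0.0284  0.    ] [-21.2 -48.1  -0.3]
7 2.452 [-0.0493 -0.0341  0.    ] [-26.  -54.   -0.3]
8 2.521 [-0.0539 -0.0401  0.    ] [-31.3 -59.5  -0.3]
9 2.59 [-0.0581 -0.0464  0.    ] [-36.9 -64.6  -0.3]
10 2.659 [-0.0619 -0.053   0.    ] [-42.8 -69.3  -0.4]
11 2.728 [-0.0652 -0.0599  0.    ] [-49.  -73.6  -0.4]
12 2.797 [-0.068  -0.0669  0.    ] [-55.6 -77.5  -0.4]
13 2.866 [-0.0703 -0.0741  0.    ] [-62.3 -80.9  -0.4]
14 2.935 [-0.0721 -0.0815  0.    ] [-69.3 -83.9  -0.4]
15 3.004 [-0.0734 -0.089   0.    ] [-76.5 -86.3  -0.5]
16 3.073 [-0.0742 -0.0965  0.    ] [-83.9 -88.2  -0.5]
17 3.142 [-0.0744 -0.1041  0.    ] [-91.3 -89.7  -0.5]
18 3.211 [-0.0742 -0.1117  0.    ] [-98.8 -90.6  -0.5]
19 3.28 [-0.0734 -0.1192  0.    ] [-106.4  -91.    -0.5]
```

Call:
move_arm(commands="-1.6 -7.4 0 0 0 0; -3.6 -14.7 0 0 0 0; -6.2 -21.9 0 0 0 0; -9.3 -28.8 0 0 0 0; -12.8 -35.5 0 0 0 0; -16.8 -42 0 0 0 0; -21.2 -48.1 0 0 0 0; -26 -54 0 0 0 0; -31.3 -59.5 0 0 0 0; -36.9 -64.6 0 0 0 0; -36.9 -64.6 0 0 0 0; -36.9 -64.6 0 0 0 0")

```text
time: 7.6
eef_pos: [0.4804, 0.0172, 0.1574]
ee_rot: [[-0.154, 0.988, 0.006], [0.988, 0.154, 0.0], [-0.001, 0.006, -1.0]]
force: [2.1, 1.2, 6.0]
gripper_width: 0.226
```

```bash
cat > look.py <<'E'
import sys
from station import ctrl
from h import *
s=ctrl.sense(); print(s["eef_pos"].round(4),s["ee_rot"].round(3).tolist(),s["force"].round(1),s["gripper_width"],s["time"])
n=sys.argv[1]
a=ctrl.capture("scene");b=ctrl.capture("top");pickle.dump((a,b),open(f"L{n}.pkl","wb"))
A=cv2.resize(a["frame"][160:300,180:330,::-1],(400,373),interpolation=cv2.INTER_CUBIC);B=cv2.resize(b["frame"][95:235,215:365,::-1],(400,373),interpolation=cv2.INTER_CUBIC)
cv2.imwrite(f"pics/L{n}.png",np.hstack([A,B]))
E
python3 look.py 1
```

```text
[0.4804 0.0172 0.1574] [[-0.154, 0.988, 0.006], [0.988, 0.154, 0.0], [-0.001, 0.006, -1.0]] [2.1 1.2 6. ] 0.2262019805802078 7.6
```

View pics/L1.png

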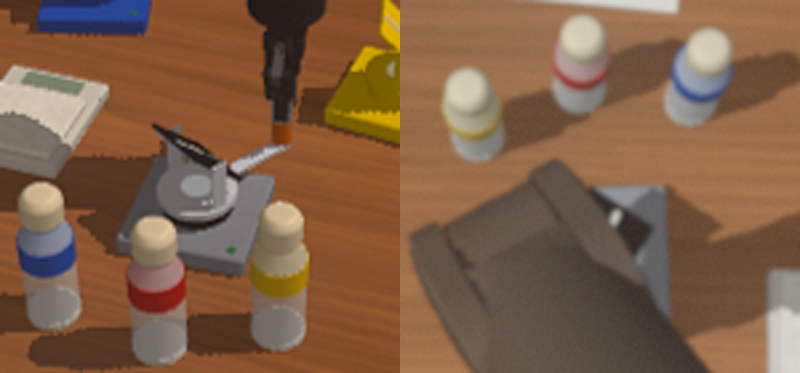

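The mirror head has turned with the post, now at left-panel (282,135), and the bottles haven't moved. I'll continue the arc.

Call:
move_arm(commands="-5.9 -4.7 0 0 0 0; -12.1 -9 0 0 0 0; -18.7 -12.9 0 0 0 0; -25.4 -16.3 0 0 0 0; -32.4 -19.3 0 0 0 0; -39.6 -21.7 0 0 0 0; -47 -23.6 0 0 0 0; -54.4 -25.1 0 0 0 0; -61.9 -26 0 0 0 0; -69.5 -26.4 0 0 0 0; -69.5 -26.4 0 0 0 0; -69.5 -26.4 0 0 0 0")

```text
time: 8.9
eef_pos: [0.4646, -0.0562, 0.1573]
ee_rot: [[-0.152, 0.988, 0.005], [0.988, 0.152, -0.0], [-0.001, 0.005, -1.0]]
force: [1.0, 1.5, 5.9]
gripper_width: 0.224
```

```bash
python3 look.py 2
```

```text
[ 0.4646 -0.0562  0.1573] [[-0.152, 0.988, 0.005], [0.988, 0.152, -0.0], [-0.001, 0.005, -1.0]] [1.  1.5 5.9] 0.2244368566006064 8.9
```

View pics/L2.png

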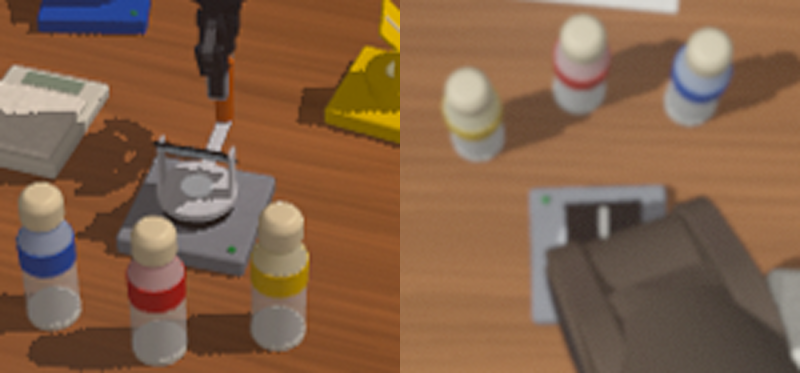

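```bash
python3 - <<'E'
from h import *
a,b=pickle.load(open("L2.pkl","rb"))
A=cv2.resize(a["frame"][185:250,220:290,::-1],None,fx=8,fy=8,interpolation=cv2.INTER_CUBIC)
B=cv2.resize(b["frame"][155:215,260:320,::-1],None,fx=8,fy=8,interpolation=cv2.INTER_CUBIC)
cv2.imwrite("pics/z2a.png",A);cv2.imwrite("pics/z2b.png",B)
E
```

```text
(no output)
```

View pics/z2a.png

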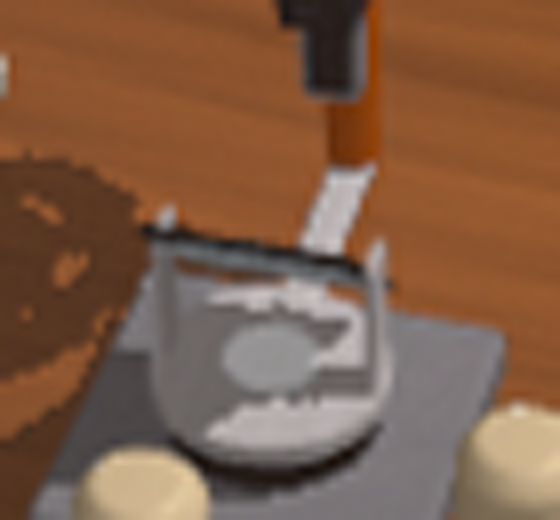

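View pics/z2b.png

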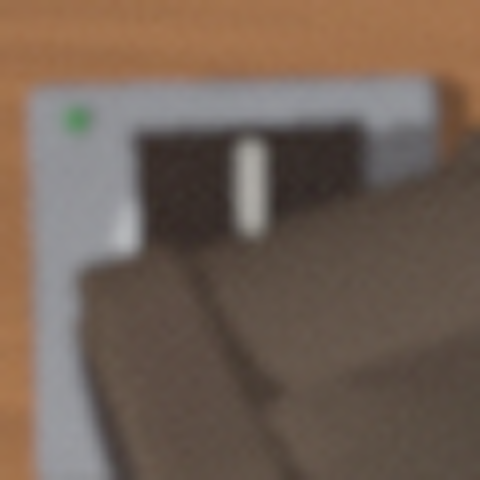

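```bash
python3 - <<'E'
from h import *
a,b=pickle.load(open("L2.pkl","rb"))
t=lambda u,v,z:plane(b,260+u/8,155+v/8,z)
s=lambda u,v,z:plane(a,220+u/8,185+v/8,z)
def ang(l,r): e=l-r;return np.arctan2(-e[0],e[1])  # normal to the edge, edge points +y to left
l,r=t(137,138,.12),t(362,126,.12);print("top edge",l,r,np.linalg.norm(l-r),"angle",ang(l,r))
for z in (.115,.11,.10):
  p,q=t(250,140,.12),t(250,238,z);d=p-q;print("line",z,np.arctan2(d[1],d[0]))
l,r=s(385,283,.12),s(145,232,.12);print("scene edge",l,r,np.linalg.norm(l-r),ang(l,r))
pl,pr=s(328,162,.048),s(380,162,.048);print("post base",(pl+pr)/2,np.linalg.norm(pl-pr))
# cloud
P=cloud(a);h=cv2.cvtColor(a["frame"],cv2.COLOR_RGB2HSV)
m=np.zeros(h.shape[:2],bool);m[195:207,258:270]=True;m&=(h[...,1]>180)&(h[...,0]<14)&(P[...,2]>.05)&(P[...,2]<.12)
q=P[m];print(len(q),np.median(q,0),q.min(0),q.max(0))
P=cloud(b);m=np.zeros(P.shape[:2],bool);m[170:188,276:306]=True;m&=(P[...,2]>.06)&(P[...,2]<.13);q=P[m]
c=q.mean(0);n=np.linalg.svd(q-c)[2][2];n*=-np.sign(n[2]);print("normal",len(q),n,"angle",np.arctan2(n[1],n[0]))
E
```

```text
top edge [ 0.59378117 -0.01077483  0.12      ] [ 0.59940238 -0.07556661  0.12      ] 0.06503517403354292 angle 0.08654145286528098
line 0.115 0.032003961980941485
line 0.11 0.04171609556576343
line 0.1 0.06345339029109402
scene edge [0.60474906 0.0103093  0.12      ] [ 0.60546923 -0.06909126  0.12      ] 0.07940383228491965 0.00906981282635228
post base [ 0.46920749 -0.04690797  0.048     ] 0.018137286251419634
57 [ 0.47243111 -0.04438242  0.06663111] [ 0.46077583 -0.05588345  0.05093365] [ 0.4783264  -0.03906953  0.08613664]
normal 378 [ 0.69875979  0.06013781 -0.7128241 ] angle 0.08585208423287306
```

The top view (mirror edge and plane normal) puts the mirror at about 0.086 rad, and the post position says about 0.07. The target is 0.138, so the post lagged a few mm in the pads. I'll nudge it further round.

Call:
move_arm(commands="-2 0 0 0 0 0; -4 0 0 0 0 0; -7 0 0 0 0 0; -7 0 0 0 0 0; -7 0 0 0 0 0")

```text
time: 9.5
eef_pos: [0.4655, -0.0635, 0.1573]
ee_rot: [[-0.151, 0.988, 0.005], [0.988, 0.151, -0.001], [-0.001, 0.005, -1.0]]
force: [0.9, 2.8, 4.3]
gripper_width: 0.223
```

```bash
cat > ang.py <<'E'
import sys
from h import *
a,b=pickle.load(open(f"L{sys.argv[1]}.pkl","rb"))
P=cloud(b);g=cv2.cvtColor(b["frame"],cv2.COLOR_RGB2HSV)
for (x0,x1) in((276,306),(279,303)):
    m=np.zeros(P.shape[:2],bool);m[170:188,x0:x1]=True;m&=(P[...,2]>.06)&(P[...,2]<.125)
    q=P[m]
    for _ in range(3):
        c=q.mean(0);n=np.linalg.svd(q-c)[2][2];r=(q-c)@n;q=q[np.abs(r)<.004]
    n*=-np.sign(n[2]);print("normal",len(q),n.round(3),"angle",np.arctan2(n[1],n[0]))
P=cloud(a);h=cv2.cvtColor(a["frame"],cv2.COLOR_RGB2HSV)
m=np.zeros(h.shape[:2],bool);m[190:207,250:275]=True;m&=(h[...,1]>180)&(h[...,0]<14)&(h[...,2]>90)&(P[...,2]>.052)&(P[...,2]<.12)
q=P[m];q=q[np.abs(q[:,0]-.47)<.02];print("post",len(q),np.median(q,0),q[:,1].min(),q[:,1].max())
E
python3 look.py 3; python3 ang.py 2; python3 ang.py 3; python3 - <<'E'
from h import *
a,b=pickle.load(open("L3.pkl","rb"))
A=cv2.resize(a["frame"][185:250,220:290,::-1],(390,360),interpolation=cv2.INTER_CUBIC)
B=cv2.resize(b["frame"][155:215,260:320,::-1],(360,360),interpolation=cv2.INTER_CUBIC)
cv2.imwrite("pics/z3.png",np.hstack([A,B]))
E
```

```text
[ 0.4655 -0.0635  0.1573] [[-0.151, 0.988, 0.005], [0.988, 0.151, -0.001], [-0.001, 0.005, -1.0]] [0.9 2.8 4.3] 0.22333321850887936 9.5
normal 372 [ 0.701  0.06  -0.711] angle 0.08480688054271182
normal 313 [ 0.7    0.06  -0.712] angle 0.0855175643473834
post 66 [ 0.47167575 -0.04351095  0.06997494] -0.055883447690506176 -0.03835226166846332
normal 386 [ 0.69   0.098 -0.717] angle 0.14044786496037273
normal 319 [ 0.686  0.096 -0.721] angle 0.13946032566832445
post 68 [ 0.4735963  -0.04923539  0.06877804] -0.06569135730130377 -0.04552367197258641
```

View pics/z3.png

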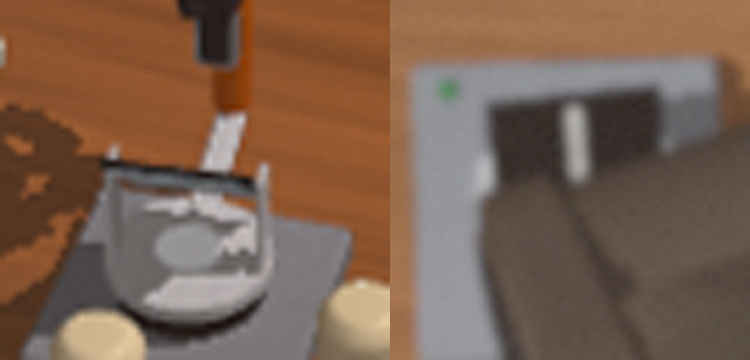

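Call:
move_arm(commands="0 0 0 0 0 0; 0 0 0 0 0 0; 0 0 0 0 0 0; 0 0 0 0 0 0; 0 0 0 0 0 0; 0 0 0 0 0 0; 0 0 0 0 0 0; 0 0 0 0 0 0; 0 0 0 0 0 0; 0 0 0 0 0 0; 0 0 0 0 0 0; 0 0 0 0 0 0", newtons=60)

```text
time: 10.8
eef_pos: [0.4655, -0.0634, 0.1574]
ee_rot: [[-0.151, 0.988, 0.005], [0.988, 0.151, -0.001], [-0.001, 0.005, -1.0]]
force: [1.1, 2.4, 5.4]
gripper_width: 0.218
```

```bash
python3 look.py 4; python3 ang.py 4; python3 - <<'E'
from h import *
a,b=pickle.load(open("L4.pkl","rb"));P=cloud(a)
k=(np.hypot(P[...,0]-.482,P[...,1]-.306)<.015)&(P[...,2]>.045);print("cap z",np.median(P[k][:,2]))
E
```

```text
[ 0.4655 -0.0634  0.1574] [[-0.151, 0.988, 0.005], [0.988, 0.151, -0.001], [-0.001, 0.005, -1.0]] [1.1 2.4 5.4] 0.21843452275824304 10.8
normal 384 [ 0.7    0.1   -0.707] angle 0.14129861851848968
normal 318 [ 0.702  0.103 -0.705] angle 0.1455620540866976
post 67 [ 0.47248521 -0.04978891  0.06963031] -0.06722696714825963 -0.04562407886731186
cap z 0.0658094613532275
```

View pics/L4.png

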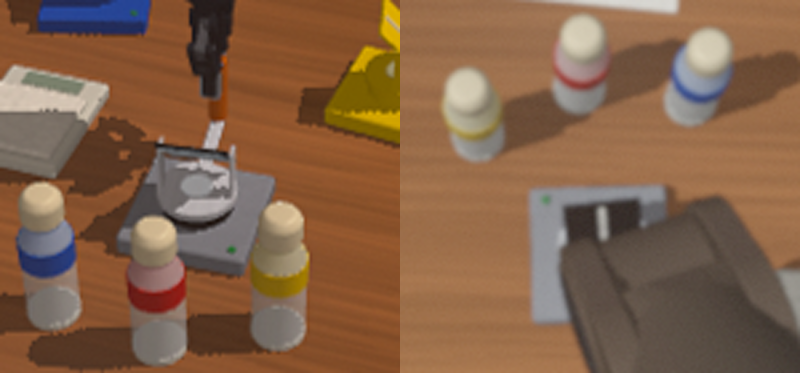

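The mirror is steady at about 0.14 rad, against a bearing to the red bottle of 0.138. The handle is held, the plunger is up (cap at 66 mm) and the bottles stand as before, so I'll hand the job in.

```bash
python3 -c "
from station import ctrl
print(ctrl.job_done())"
```

```text
the job is handed in; nothing more can be done
None
```

The job is handed in at about 11 s of the 51 s allowed. My last checks all met the criteria, but the system gave no verdict.

- **Plunger:** I pushed it down with the closed fingers until it stopped moving under 38 N, well above its 6.5 N spring. After I let go, the cap measured 66 mm, which is fully up.
- **Mirror:** I gripped the grey station's orange handle and swung it about 1.4 rad counter-clockwise. After the first swing it was still short, at about 0.07–0.085 rad, because the post had lagged a few mm in the pads. I corrected it with a 7 mm nudge.
- **Final checks:** After 1.2 s of holding with the grip raised to 60 N, the mirror faced 0.141–0.146 rad. The red bottle lies at about 0.138 rad, and the tolerance is about ±0.07. The hand did not move during the hold, and the fingers stayed closed on the post. All three bottles stood where they were.
- **Disagreement:** The two cameras differed by 4–6 mm in y. I compared bearings only within one camera, and both gave the bottle's direction as 0.13–0.14 rad.

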